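# Prime the bench grease pump

### The arm

A 6-joint arm with a two-finger parallel gripper is mounted at the origin on the work surface. World frame = base frame: x ahead of the robot, y to its left, z up, the work surface at z = 0. Lengths are in mm, angles in rad, forces in N, time in s.
With the tool pointing down it reaches from about 350 to 875 mm from the base axis. Payload 4.2 kg.
Tool frame: the origin (TCP) lies at the very end of the fingers, on their centre line; the grasp point (between the pads) lies 19 mm behind it (arm.pinch_z is the distance from the TCP to the grasp point, in mm); z points along the fingers, y is the direction in which the jaws open and shut (so a half turn about z gives the same grasp; the last joint's range is limited). The gripper opens to 87 mm and grips with 3 to 60 N. Pads are 19 mm wide; open, the fingers measure 117 mm over their backs; the gripper's body (75 mm by 190 mm) begins 51 mm behind the grasp point.
Start: joints at [1.515, 0.385, 0.008, 0, -1.194, -0.259], TCP at [193.484, 594.275, 222.55] pointing down, gripper open.
Joint ranges: [-3.14, 3.14], [-1.21, 2.06], [-1.07, 1.41], [-3.16, 2.05], [-2.99, -0.16], [-3.1, 3.1]. Speed limits (rad/s): [2.79, 2.79, 3.14, 3.14, 3.14, 3.14].

### API

Orientations are given as a rotation vector (axis times angle).
In Python, from plant import arm, get_image, camera_model, job gives the robot as it stands.
- The arm moves only by the shell command python3 -m jog 'ROWS' [OPENING]. ROWS is JSON, one flat list of numbers, 6 for each row, row after row: the shift along the world's x, y, z in m, then the turn, a rotation vector about the world's x, y, z in rad. A call has 1 to 8 rows; each row shifts and turns the commanded pose from where the row before left it; what a row does not reach is not made up. A row lasts 1/12 s, in which the tool goes at most 41.7 mm and 7.16 degrees, less where a joint would pass 70% of its speed; a pose out of reach is approached as far as the arm can. A call is refused whole if a number of a shift passes 0.0417 or a number of a turn 0.125, either way. A call with a gripper value outside its range is refused whole. OPENING is the gripper's target within -1 to 1 (shut at 1, half-way at 0, fully open at -1), set as the call begins (- or left out, the last holds). The fingers move at their own pace and stop on an object; the grip force is fixed at half the most. Time passes only in rows, so rows that do not move let the fingers close. It gives the time, the measured TCP pose, the force and the opening at its end, in the units of the state.
- arm.read_state(): the state, without advancing time (a new reading comes with each control period).
- get_image(name): name is "scene" or "side" or "wrist"; returns the picture (400x640x3 uint8, blue, green, red); there is no depth.
- camera_model(name): a dict with "vertical_fov" (degrees; the focal length in pixels is half the picture's height over the tangent of half this angle, whatever the lens; pixels are square), "cx", "cy" (the principal point, pixels), "R" (3x3) and "t" (3): a world point X has camera coordinates R X + t; the wrist camera has in their place "T_tool_cam" (4x4, takes a point from camera to tool coordinates, whose origin is the TCP and whose axes are the flange's). Camera axes: x right, y down, z forward; pixel columns grow to the right and rows downward; lengths in mm; the calibration is good to about 2 mm. A picture is of the moment at which its call begins: read the wrist's pose just before it. camera_model takes no time and is no camera call.
- job.sign_off(): hands the job in, once; it reports no verdict.
The state is a dict: "clock": time; "qpos": joint angles; "qvel": joint speeds; "effort": joint torques, N m; "tcp_pos": TCP position; "eef_rot": TCP orientation; "force": force on the tool from outside, world axes, zero at the start; "ft_torque": the same for the moment, N m; "finger_gap": finger opening in mm.
Only numpy, scipy, OpenCV 4.12 (cv2) and the standard library are available. Lean on these libraries where they do the work, as an engineer would, in place of code of your own. Each camera call takes 0.05 s, during which the arm holds its last target.

### The job

One of the two bench grease pumps still has its indicator pin down: find out which. Pump that one with the fingertips, pressing its black plunger knob right down and letting it spring right back up, again and again, until its indicator pin stands fully out like the one on the other pump, then leave the plunger up. Only push on the knob: do not touch the pins, do not press the other pump's plunger, and do not lift or shift the jar, wrench, bottle or grease cartridge.

Things in the scene. Friction and masses are not known exactly. Their poses are not given: they have to be found in the camera images.
- pump_a: pump A, fixed to the bench: grey casting 130 x 70 mm in plan, on a dark 150 x 94 x 10 mm foot plate, deck at 90 mm height. Origin at the centre of its underside on the bench, z up, x along its length. The plunger axis stands 35 mm from the origin towards its -x, the indicator pin's axis 40 mm towards its +x (75 mm apart). Pumps A and B are alike; either may stand on the left, each at its own yaw
- plunger_a_top (a point): centre of the flat top of pump A's black mushroom plunger knob (44 mm across, 14 mm thick, flat over the middle 36 mm), 145 mm above the bench when up; it moves straight down with the knob
- plunger_a (a joint): how far pump A's plunger is pressed, m: 0 up, 0.024 right down at a hard stop. Its spring pushes back with about 6 N at the top and 13 N at the bottom, a few N more when pressed at 0.1 m/s, and returns it by itself in about half a second when let go
- pin_a_tip (a point): centre of the free upper end of pump A's indicator pin, an upright brass pin of 16 mm diameter: 98 mm above the bench when down, 134 mm when fully out
- pin_a (a joint): how far pump A's indicator pin stands out, m: 0 down, 0.036 fully out. A ratchet raises it about 6 mm with each full stroke of the plunger (down at least 21 mm, then back up to within 2 mm); shorter strokes may do nothing. It rises during the press and stays where it is when the plunger returns; strokes after it is fully out do nothing more
- pump_b: pump B, the same as pump A in every size
- plunger_b_top (a point): the same point on pump B's plunger knob
- plunger_b (a joint): how far pump B's plunger is pressed, m, as for pump A
- pin_b_tip (a point): the same point on pump B's indicator pin
- pin_b (a joint): how far pump B's indicator pin stands out, m, as for pump A
- jar: loose small glass jar with a steel cap, 52 mm across, 75 mm tall, upright between the pumps; origin at the centre of its underside
- wrench: loose steel wrench 190 mm long lying beyond the pumps; x along it
- oil_bottle: loose grey bottle with a black cap, 64 mm across, 170 mm tall, standing at the left; origin at the centre of its underside
- cartridge: loose cardboard grease cartridge, 54 mm across, 225 mm tall, standing at the right; origin at the centre of its underside
Things that resemble listed ones, but are neither listed nor needed, are in the scene too. Several things look just like the jar: the one meant starts farthest to the robot's left.

How it is judged (in metres and radians):
On the way, in this order (a step that is already met when the one before it is completed fails the run):
1. the plunger of the pump with the low pin (A) is pressed down at least 18 mm (value of joint plunger_a above 0.018 m and value of joint pin_a below 0.03 m), for 0.02 s.
2. it is let back up to within 4 mm, the pin not yet out (value of joint plunger_a below 0.004 m and value of joint pin_a below 0.03 m), for 0.02 s.
3. it is pressed down again (value of joint plunger_a above 0.018 m), for 0.02 s.
4. the indicator pin is fully out (32 mm or more) (value of joint pin_a above 0.032 m), for 0.1 s.
At the end, for the whole second after the job is handed in: Both indicator pins stand out at least 32 mm, both plungers are back up (within 3 mm), and the jar, wrench, bottle and cartridge are within 20 mm of where they started, the three standing ones still upright (within 0.2 rad) (value of joint each of pin_a, pin_b above 0.032 m and value of joint each of plunger_a, plunger_b below 0.003 m and distance of each of jar, wrench, oil_bottle, cartridge from where it was at the start of the episode below 0.02 m and angle between each of jar, oil_bottle, cartridge's own z axis and vertical below 0.2 rad); the robot touches nothing.
It fails at once if the plunger of the pump whose pin is already out (B) is pressed more than 4 mm (value of joint plunger_b above 0.004 m).
It fails at once if a pin is touched (over 1 N) (contact force between anything else and pin_a_c0 above 1 N or contact force between anything else and pin_b_c0 above 1 N).
It fails at once if the jar, wrench, bottle or cartridge is shifted or lifted more than 20 mm (distance of any of jar, wrench, oil_bottle, cartridge from where it was at the start of the episode above 0.02 m).
It also fails if it takes over 48 s, if anything falls off the work surface, if the arm or the gripper's body presses on something with over 40 N, if the wrist force passes 120 N, or if a joint passes its speed limit or range.

## Working session

There is one attempt and no reset: what is moved stays moved. The work goes in short steps, Python scripts to look and compute and a shell command to move; the robot and the scene stay as the last step left them, time stands still between calls to the robot, and variables do not carry over. Pictures are saved under pics/ and viewed, and the job is handed in when it is done.

```bash
ls; mkdir -p pics; python3 - <<'E'
from plant import arm,get_image,camera_model,job
import cv2
s=arm.read_state();print(s['clock'],s['tcp_pos'],s['eef_rot'],s['finger_gap'],s['force'])
for n in ['scene','side','wrist']:
    cv2.imwrite(f'pics/{n}0.png',get_image(n)); m=camera_model(n); print(n,m)
E
```

```text
pics
0.0 [193.29054838 593.72055106 221.4347135 ] [ 3.10054253e+00 -4.92365066e-01 -4.27602650e-04] 87.00452970684483 [ 0.79362268  0.11564472 -1.16701583]
scene {'vertical_fov': 53.12106131176664, 'cx': 325.50203660213145, 'cy': 190.5394663365211, 'R': array([[ 0.22537788,  0.97423938,  0.00790256],
       [ 0.82478395, -0.18647321, -0.53381568],
       [-0.51859064,  0.12682815, -0.84556394]]), 't': array([-148.17689121, -439.59956758, 1632.29671169])}
side {'vertical_fov': 48.15669602695066, 'cx': 318.61771266909875, 'cy': 197.165433251805, 'R': array([[-0.85199694, -0.52342187, -0.01143506],
       [-0.35533943,  0.59416622, -0.72159573],
       [ 0.38449331, -0.61073402, -0.69222023]]), 't': array([538.65294399, 297.12145893, 989.40921569])}
wrist {'vertical_fov': 64.75450931127095, 'cx': 316.80435218603094, 'cy': 202.2452997894254, 'T_tool_cam': array([[-2.92607831e-04, -9.69133739e-01, -2.46535414e-01,
         6.66920281e+01],
       [ 9.99999888e-01, -1.91987733e-04, -4.32173241e-04,
         6.71043541e-01],
       [ 3.71501893e-04, -2.46535513e-01,  9.69133687e-01,
        -1.61481133e+02],
       [ 0.00000000e+00,  0.00000000e+00,  0.00000000e+00,
         1.00000000e+00]])}
```

View pics/scene0.png

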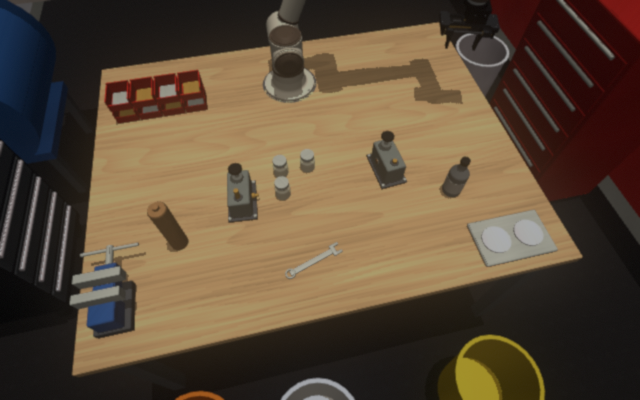

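View pics/side0.png

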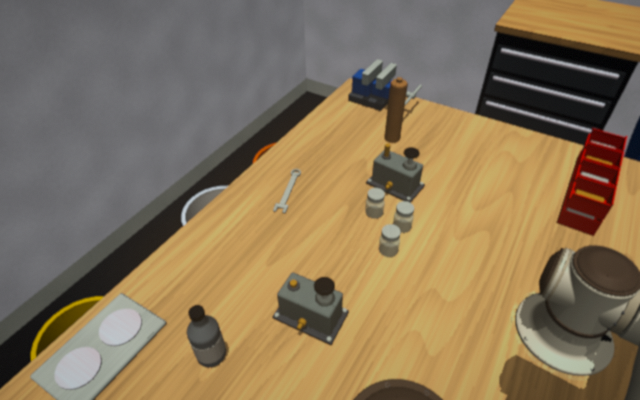

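View pics/wrist0.png

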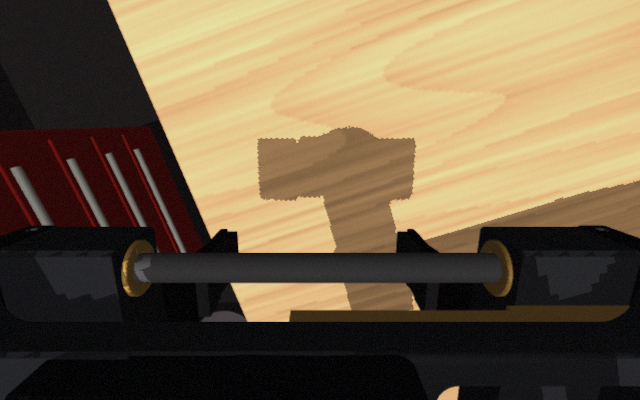

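```bash
python3 - <<'E'
import cv2,numpy as np
s=cv2.imread('pics/scene0.png');d=cv2.imread('pics/side0.png')
def c(i,x,y,w=80,h=80): return cv2.resize(i[y-h//2:y+h//2,x-w//2:x+w//2],(w*5,h*5)[:2] if 0 else (390,290),interpolation=cv2.INTER_CUBIC)
a=np.vstack([np.hstack([c(s,388,160,94,70),c(s,240,190,94,70)]),np.hstack([c(d,311,305,94,70),c(d,397,172,94,70)])])
cv2.imwrite('pics/crops0.png',a)
E
```

```text
(no output)
```

View pics/crops0.png

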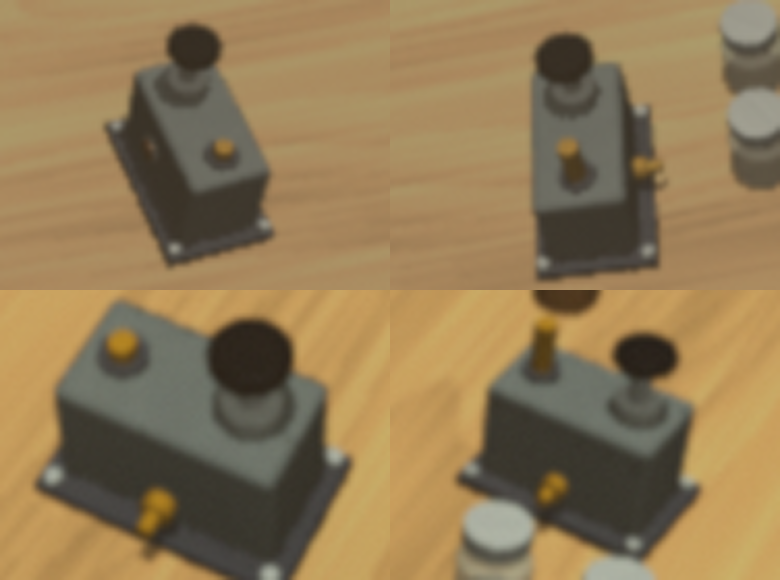

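The low pin is on the left pump: scene (394,162), side (293,285). The right pump's pin stands out. Three dark round tops could be mistaken for the knob I want, in the scene view: the left pump's knob (388,137), the right pump's knob (235,170) and the bottle cap (465,161). I choose the knob at (388,137), which is also at (324,288) in the side view. Next I measure it.

```bash
cat > h.py <<'E'
import cv2,numpy as np
from plant import camera_model
def ray(m,uv,h=400):
    f=h/2/np.tan(np.radians(m['vertical_fov']/2))
    d=np.array([(uv[0]-m['cx'])/f,(uv[1]-m['cy'])/f,1.]);R=np.array(m['R']);t=np.array(m['t'])
    return -R.T@t,R.T@d
def onz(n,uv,z):
    o,d=ray(camera_model(n),uv);return o+d*(z-o[2])/d[2]
def tri(a,b):
    o1,d1=ray(camera_model('scene'),a);o2,d2=ray(camera_model('side'),b)
    k=np.linalg.lstsq(np.c_[d1,-d2],o2-o1,rcond=None)[0]
    p,q=o1+k[0]*d1,o2+k[1]*d2;return (p+q)/2,np.linalg.norm(p-q)
def blob(img,mask,xy,r):
    x,y=xy;m=np.zeros_like(mask);m[y-r:y+r,x-r:x+r]=mask[y-r:y+r,x-r:x+r]
    n,l,s,c=cv2.connectedComponentsWithStats(m);i=1+np.argmax(s[1:,4]);return c[i],s[i]
E
python3 - <<'E'
from h import *
S=cv2.imread('pics/scene0.png');D=cv2.imread('pics/side0.png')
for n,a,b in [('A',(388,136),(324,287)),('B',(235,169),(411,153))]:
    r=[]
    for im,p,rr in((S,a,8),(D,b,14 if n=='A' else 9)):
        dk=((im.max(2)<62)).astype(np.uint8); c,s=blob(im,dk,p,rr); print(n,c,s); r.append(c)
    print(n,'knob',tri(*r),onz('scene',r[0],141),onz('side',r[1],141))
for n,a,b in [('A',(394,162),(293,285)),('B',(236,190),(388,150))]:
    r=[]
    for im,p,rr in((S,a,7),(D,b,8)):
        hsv=cv2.cvtColor(im,cv2.COLOR_BGR2HSV); o=cv2.inRange(hsv,(8,150,130),(25,255,255)); c,s=blob(im,o,p,rr); print(n,c,s); r.append(c)
    print(n,'pin',tri(*r))
for n,a,b in [('jars',(307,153),(390,230)),('bottlecap',(465,161),(197,313))]:
    print(n,tri(a,b))
E
```

```text
A [387.18390805 136.33333333] [382 132  11  10  87]
A [323.87132353 286.32352941] [315 278  19  18 272]
A knob (array([463.28309188, 251.0453694 , 136.52686183]), np.float64(0.3814034076677209)) [466.58108239 249.16854526 141.        ] [461.76647001 253.87664146 141.        ]
B [234.63207547 169.0754717 ] [229 164  12  11 106]
B [411.04854369 152.98058252] [405 149  13  10 103]
B knob (array([ 484.66364836, -248.98090974,  136.62168973]), np.float64(0.4859434273142828)) [ 488.18881379 -248.36950046  141.        ] [ 482.854305   -243.82340139  141.        ]
A [394.2 160.4] [393 160   3   2   5]
A [293.   282.25] [290 280   7   6  28]
A pin (array([538.42632567, 255.95350169, 102.10159166]), np.float64(0.5610806048064312))
B [235.5 190.5] [235 190   2   2   4]
B [387.65384615 144.26923077] [385 142   6   5  26]
B pin (array([ 559.43219178, -256.12227212,  132.26541456]), np.float64(2.8241318372117092))
jars (array([429.81520743, -10.93125781,  79.13959634]), np.float64(1.7355893037075483))
bottlecap (array([628.74106411, 443.17617031, 162.80211139]), np.float64(0.9545749616541249))
```

```bash
python3 -m jog '[0.022,-0.028,0,0,0,0, 0.022,-0.028,0,0,0,0, 0.022,-0.028,0,0,0,0, 0.022,-0.028,0,0,0,0, 0.022,-0.028,0,0,0,0, 0.022,-0.028,0,0,0,0]' 1; python3 -m jog '[0.022,-0.028,0,0,0,0, 0.022,-0.028,0,0,0,0, 0.022,-0.028,0,0,0,0, 0.022,-0.028,0,0,0,0, 0.022,-0.028,0,0,0,0, 0.022,-0.028,0,0,0,0, 0,0,0,0,0,0]' 1
python3 - <<'E'
from plant import *
import cv2
s=arm.read_state();print(s['clock'],s['tcp_pos'],s['eef_rot'],s['finger_gap'],s['force'])
for n in ['wrist','side']:
    cv2.imwrite(f'pics/{n}1.png',get_image(n))
E
```

```text
clock: 0.65
tcp_pos: [326.1, 424.6, 222.3]
eef_rot: [3.102, -0.492, -0.0]
force: [1.4, 0.6, 0.5]
finger_gap: 54.7
clock: 1.23
tcp_pos: [459.6, 254.2, 222.2]
eef_rot: [3.1, -0.501, -0.0]
force: [0.3, -0.3, -0.3]
finger_gap: 8.2
1.2333 [459.63402181 254.17617152 222.24899224] [ 3.09982181e+00 -5.01157884e-01 -2.98789127e-04] 8.17719620150941 [ 0.26454802 -0.26721789 -0.31215194]
```

View pics/wrist1.png

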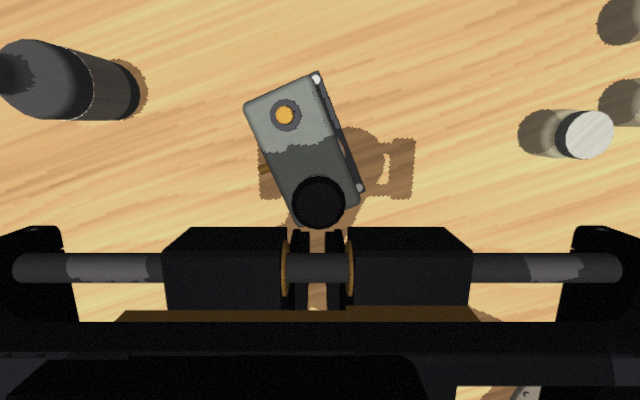

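View pics/side1.png

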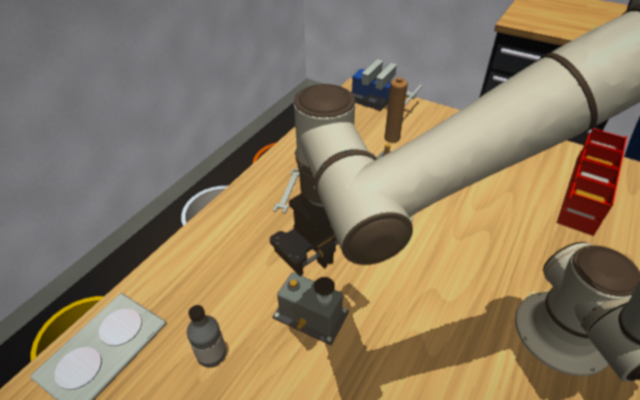

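The wrist view shows the whole knob at about (319,201), roughly 53 px across, and the low pin at (285,115). I measure both again from this view.

```bash
python3 - <<'E'
from h import *
from scipy.spatial.transform import Rotation as Ro
m=camera_model('wrist');T=np.array(m['T_tool_cam'])
R=Ro.from_rotvec([3.09982,-.501158,-.0003]).as_matrix();t=np.array([459.634,254.176,222.249])
f=200/np.tan(np.radians(m['vertical_fov']/2))
im=cv2.imread('pics/wrist1.png')
mask=(im.max(2)<40).astype(np.uint8);mask[226:]=0;mask[:165]=0;mask[:,:280]=0;mask[:,350:]=0
c,s=blob(im,mask,(315,200),45);cs,_=cv2.findContours(mask,0,1)
c0=max(cs,key=cv2.contourArea);(x,y),r=cv2.minEnclosingCircle(c0);print(c,s,x,y,r)
def W(uv,z):
    d=R@T[:3,:3]@np.array([(uv[0]-m['cx'])/f,(uv[1]-m['cy'])/f,1]);o=R@T[:3,3]+t
    return o+d*(z-o[2])/d[2]
print('knob',W((x,y),145),W(c,145),'diam',np.linalg.norm(W((x-r,y),141)-W((x+r,y),141)))
print('pin',W((285,115),98))
E
```

```text
[317.94979461 201.58603377] [ 291  176   55   50 2191] 317.9360046386719 202.34767150878906 27.116111755371094
knob [464.72490863 250.83281871 145.        ] [465.30384425 250.62963907 145.        ] diam 43.06679025853676
pin [537.0820408 256.9234247  98.       ]
```

```bash
python3 -m jog '[0.005,-0.0032,-0.022,0,0,0, 0,0,-0.022,0,0,0, 0,0,-0.022,0,0,0, 0,0,0,0,0,0]' 1; python3 -m jog '[0,0,-0.007,0,0,0, 0,0,-0.007,0,0,0, 0,0,-0.007,0,0,0, 0,0,0,0,0,0]'
```

```text
clock: 1.67
tcp_pos: [459.3, 254.0, 152.2]
eef_rot: [3.096, -0.491, -0.011]
force: [0.5, -0.7, -0.4]
finger_gap: 0.1
clock: 2.0
tcp_pos: [463.1, 256.5, 137.1]
eef_rot: [-3.101, 0.49, -0.003]
force: [-3.7, 0.7, 7.6]
finger_gap: 0.6
```

```bash
python3 -m jog '[0,0,0,0,0,0]';python3 - <<'E'
from plant import *
import cv2
s=arm.read_state();print(s['clock'],s['tcp_pos'],s['eef_rot'],s['force'],s['ft_torque'],s['qpos'])
for n in ['side','wrist']:
    cv2.imwrite(f'pics/{n}2.png',get_image(n))
a=cv2.imread('pics/side2.png')[240:350,250:390];cv2.imwrite('pics/side2c.png',cv2.resize(a,None,fx=5,fy=5,interpolation=2))
E
```

```text
clock: 2.08
tcp_pos: [463.1, 256.5, 137.8]
eef_rot: [-3.101, 0.49, -0.004]
force: [-3.2, 0.4, 7.1]
finger_gap: 0.2
2.0833 [463.10169055 256.46041274 137.7709008 ] [-3.10052277  0.48973492 -0.00367926] [-3.24024031  0.43905284  7.10690335] [0.10953298 0.99485673 0.0215092 ] [ 8.12667979e-01  3.02132778e-01 -3.49312545e-01  5.61644165e-04
 -9.15857272e-01  4.44470806e-01]
```

View pics/side2c.png

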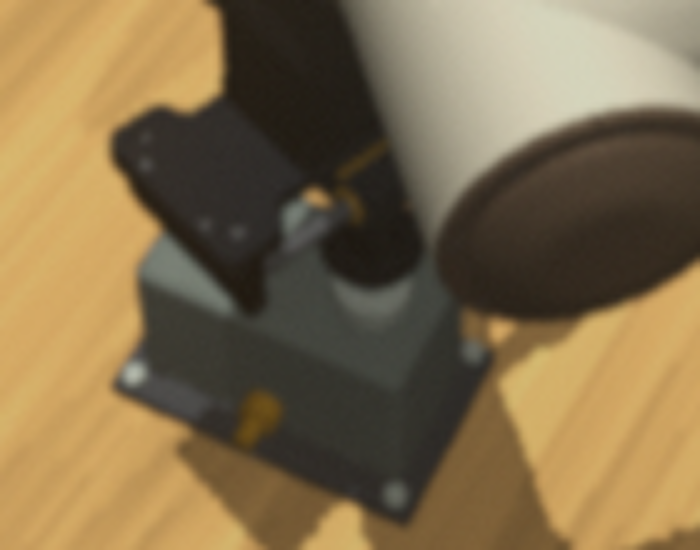

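View pics/wrist2.png

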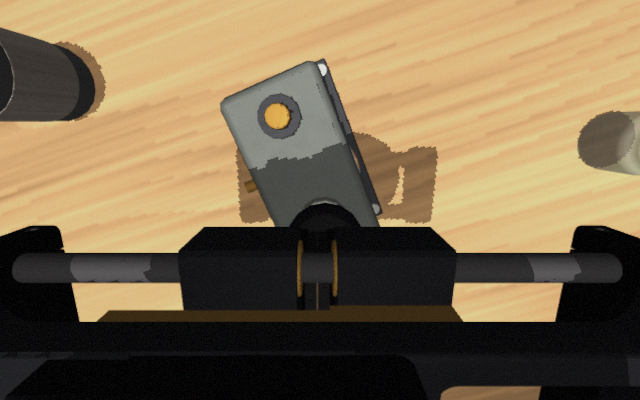

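The first readings were taken while the arm was still moving. Now settled, the TCP is about 5 mm off in y. I lift clear, correct it and check.

```bash
python3 -m jog '[0,0,0.015,0,0,0, 0.001,-0.0055,0,0,0,0, 0,0,0,0,0,0, 0,0,0,0,0,0, 0,0,0,0,0,0]'
```

```text
clock: 2.6
tcp_pos: [463.2, 249.3, 150.0]
eef_rot: [3.102, -0.493, -0.001]
force: [0.6, 0.3, 0.7]
finger_gap: 0.2
```

```bash
python3 -m jog '[0.001,0.0015,-0.004,0,0,0, 0,0,-0.008,0,0,0, 0,0,-0.008,0,0,0, 0,0,-0.008,0,0,0, 0,0,0,0,0,0, 0,0,0,0,0,0]'
```

```text
clock: 3.1
tcp_pos: [465.0, 251.5, 123.7]
eef_rot: [-3.103, 0.491, -0.002]
force: [-4.3, -0.9, 11.9]
finger_gap: 0.5
```

```bash
python3 -m jog '[0,0,-0.003,0,0,0, 0,0,0,0,0,0, 0,0,0,0,0,0]';python3 - <<'E'
from plant import *
import cv2
cv2.imwrite('pics/wrist3.png',get_image('wrist'))
E
```

```text
clock: 3.35
tcp_pos: [465.1, 251.5, 121.4]
eef_rot: [-3.103, 0.49, -0.003]
force: [-3.4, -0.8, 13.5]
finger_gap: 0.3
```

View pics/wrist3.png

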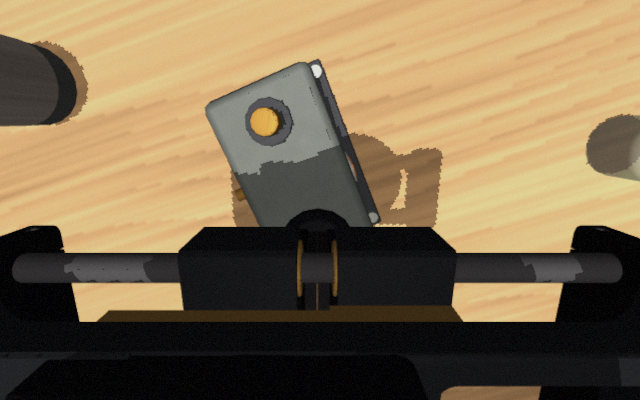

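The pin (264,122) has risen, and the measured press depth is about 23.6 mm. I go on with full strokes.

```bash
python3 -m jog '[0,0,0.015,0,0,0, 0,0,0.015,0,0,0, 0,0,0,0,0,0, 0,0,0,0,0,0, 0,0,0,0,0,0, 0,0,0,0,0,0, 0,0,0,0,0,0, 0,0,0,0,0,0]'; python3 -m jog '[0,0,-0.006,0,0,0, 0,0,-0.008,0,0,0, 0,0,-0.008,0,0,0, 0,0,-0.008,0,0,0, 0,0,-0.001,0,0,0, 0,0,0,0,0,0, 0,0,0,0,0,0, 0,0,0,0,0,0]';python3 - <<'E'
from plant import *
import cv2
cv2.imwrite('pics/wrist4.png',get_image('wrist'))
E
```

```text
clock: 4.07
tcp_pos: [464.2, 250.8, 148.7]
eef_rot: [3.102, -0.492, -0.002]
force: [1.0, 0.6, 0.4]
finger_gap: 0.8
clock: 4.73
tcp_pos: [465.2, 251.5, 121.4]
eef_rot: [-3.102, 0.49, -0.004]
force: [-6.4, -2.2, 16.3]
finger_gap: 0.4
```

View pics/wrist4.png

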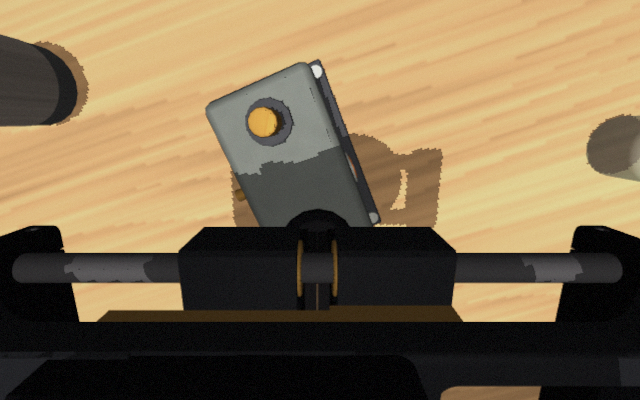

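```bash
cat > pin.py <<'E'
import cv2,numpy as np,sys
for k in sys.argv[1:]:
    im=cv2.imread(f'pics/wrist{k}.png');h=cv2.cvtColor(im,cv2.COLOR_BGR2HSV)
    o=cv2.inRange(h,(10,150,190),(28,255,255));o[:,:200]=0;o[:,340:]=0;o[:60]=0;o[180:]=0
    c=max(cv2.findContours(o,0,1)[0],key=cv2.contourArea);print(k,cv2.minEnclosingCircle(c),cv2.contourArea(c))
E
python3 pin.py 1 2 3 4
```

```text
1 ((284.0, 114.32142639160156), 8.342962265014648) 183.0
2 ((276.4651184082031, 115.69767761230469), 12.200203895568848) 402.5
3 ((263.8023376464844, 121.3779067993164), 13.670483589172363) 517.5
4 ((262.3564453125, 121.53465270996094), 14.243626594543457) 559.5
```

The pin's image radius gives depths of about 190, 184 and 177 mm, so it rises about 6 mm per stroke as expected. I continue.

```bash
for i in 1; do python3 -m jog '[0,0,0.015,0,0,0, 0,0,0.015,0,0,0, 0,0,0,0,0,0, 0,0,0,0,0,0, 0,0,0,0,0,0, 0,0,0,0,0,0, 0,0,0,0,0,0, 0,0,0,0,0,0]'; python3 -m jog '[0,0,-0.006,0,0,0, 0,0,-0.008,0,0,0, 0,0,-0.008,0,0,0, 0,0,-0.008,0,0,0, 0,0,-0.001,0,0,0, 0,0,0,0,0,0, 0,0,0,0,0,0, 0,0,0,0,0,0]'; done
python3 -c "
from plant import *
import cv2
cv2.imwrite('pics/wrist5.png',get_image('wrist'))"
python3 -m jog '[0,0,0.015,0,0,0, 0,0,0.015,0,0,0, 0,0,0,0,0,0, 0,0,0,0,0,0, 0,0,0,0,0,0, 0,0,0,0,0,0, 0,0,0,0,0,0, 0,0,0,0,0,0]'; python3 -m jog '[0,0,-0.006,0,0,0, 0,0,-0.008,0,0,0, 0,0,-0.008,0,0,0, 0,0,-0.008,0,0,0, 0,0,-0.001,0,0,0, 0,0,0,0,0,0, 0,0,0,0,0,0, 0,0,0,0,0,0]'
python3 -c "
from plant import *
import cv2
cv2.imwrite('pics/wrist6.png',get_image('wrist'))"
python3 pin.py 3 4 5 6
```

```text
clock: 5.45
tcp_pos: [464.2, 250.8, 147.7]
eef_rot: [3.101, -0.492, -0.002]
force: [-0.7, -0.8, -0.8]
finger_gap: 0.9
clock: 6.12
tcp_pos: [465.2, 251.4, 121.3]
eef_rot: [-3.102, 0.49, -0.004]
force: [-6.4, -1.7, 21.3]
finger_gap: 0.8
clock: 6.83
tcp_pos: [464.2, 250.8, 146.7]
eef_rot: [3.101, -0.492, -0.002]
force: [-0.1, 0.7, -0.2]
finger_gap: 0.4
clock: 7.5
tcp_pos: [465.1, 251.3, 121.3]
eef_rot: [-3.102, 0.489, -0.004]
force: [-9.5, -2.7, 26.6]
finger_gap: 0.3
3 ((263.8023376464844, 121.3779067993164), 13.670483589172363) 517.5
4 ((262.3564453125, 121.53465270996094), 14.243626594543457) 559.5
5 ((260.1371765136719, 121.464599609375), 14.797405242919922) 604.0
6 ((257.28570556640625, 121.53571319580078), 15.552229881286621) 640.0
```

View pics/wrist6.png

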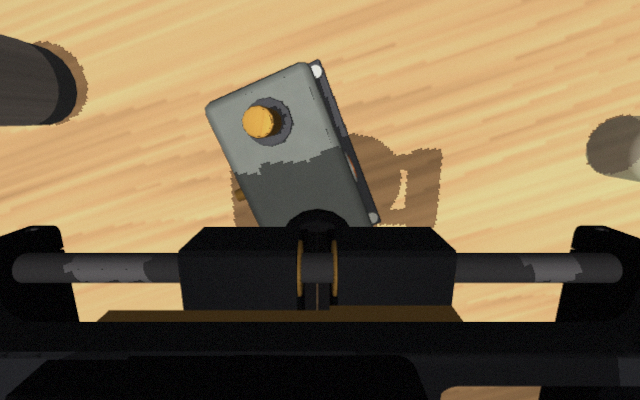

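Four strokes have registered. My downs (31 mm) exceed my ups (30 mm), so the commanded height is sinking. I raise 33 mm next and then press 30 mm.

```bash
python3 -m jog '[0,0,0.016,0,0,0, 0,0,0.017,0,0,0, 0,0,0,0,0,0, 0,0,0,0,0,0, 0,0,0,0,0,0, 0,0,0,0,0,0, 0,0,0,0,0,0, 0,0,0,0,0,0]'; python3 -m jog '[0,0,-0.006,0,0,0, 0,0,-0.008,0,0,0, 0,0,-0.008,0,0,0, 0,0,-0.008,0,0,0, 0,0,0,0,0,0, 0,0,0,0,0,0, 0,0,0,0,0,0]'
python3 -c "
from plant import *
import cv2
cv2.imwrite('pics/wrist7.png',get_image('wrist'))"
python3 -m jog '[0,0,0.015,0,0,0, 0,0,0.015,0,0,0, 0,0,0,0,0,0, 0,0,0,0,0,0, 0,0,0,0,0,0, 0,0,0,0,0,0, 0,0,0,0,0,0, 0,0,0,0,0,0]'; python3 -m jog '[0,0,-0.006,0,0,0, 0,0,-0.008,0,0,0, 0,0,-0.008,0,0,0, 0,0,-0.008,0,0,0, 0,0,0,0,0,0, 0,0,0,0,0,0, 0,0,0,0,0,0]'
python3 -c "
from plant import *
import cv2
cv2.imwrite('pics/wrist8.png',get_image('wrist'))"
python3 pin.py 5 6 7 8
```

```text
clock: 8.22
tcp_pos: [464.2, 250.8, 148.6]
eef_rot: [3.101, -0.492, -0.002]
force: [-0.2, 0.2, 0.4]
finger_gap: 0.5
clock: 8.8
tcp_pos: [465.2, 251.5, 121.6]
eef_rot: [-3.102, 0.49, -0.003]
force: [-3.4, -0.7, 13.7]
finger_gap: 0.2
clock: 9.52
tcp_pos: [464.2, 250.8, 148.7]
eef_rot: [3.101, -0.492, -0.001]
force: [0.0, 0.3, 0.0]
finger_gap: 0.3
clock: 10.1
tcp_pos: [465.2, 251.5, 121.7]
eef_rot: [-3.102, 0.49, -0.003]
force: [-3.9, -0.5, 12.7]
finger_gap: 0.4
5 ((260.1371765136719, 121.464599609375), 14.797405242919922) 604.0
6 ((257.28570556640625, 121.53571319580078), 15.552229881286621) 640.0
7 ((255.38235473632812, 121.35294342041016), 16.140296936035156) 704.5
8 ((255.38235473632812, 121.35294342041016), 16.140296936035156) 699.0
```

The sixth stroke added nothing. Either the pin is at its limit or that stroke was too short, so I do two deeper strokes to tell which.

```bash
python3 -m jog '[0,0,0.016,0,0,0, 0,0,0.016,0,0,0, 0,0,0,0,0,0, 0,0,0,0,0,0, 0,0,0,0,0,0, 0,0,0,0,0,0, 0,0,0,0,0,0, 0,0,0,0,0,0]';python3 -m jog '[0,0,0,0,0,0, 0,0,0,0,0,0, 0,0,0,0,0,0, 0,0,0,0,0,0]'; python3 -m jog '[0,0,-0.008,0,0,0, 0,0,-0.009,0,0,0, 0,0,-0.008,0,0,0, 0,0,-0.008,0,0,0, 0,0,-0.001,0,0,0, 0,0,0,0,0,0, 0,0,0,0,0,0]'
python3 -c "
from plant import *
import cv2
cv2.imwrite('pics/wrist9.png',get_image('wrist'))"
python3 -m jog '[0,0,0.016,0,0,0, 0,0,0.016,0,0,0, 0,0,0,0,0,0, 0,0,0,0,0,0, 0,0,0,0,0,0, 0,0,0,0,0,0, 0,0,0,0,0,0, 0,0,0,0,0,0]'; python3 -m jog '[0,0,-0.008,0,0,0, 0,0,-0.009,0,0,0, 0,0,-0.008,0,0,0, 0,0,-0.008,0,0,0, 0,0,0,0,0,0, 0,0,0,0,0,0]'
python3 -c "
from plant import *
import cv2
cv2.imwrite('pics/wrist10.png',get_image('wrist'))"
python3 pin.py 7 8 9 10
```

```text
clock: 10.82
tcp_pos: [464.2, 250.8, 150.7]
eef_rot: [3.101, -0.492, -0.002]
force: [0.3, 0.0, 0.0]
finger_gap: 0.3
clock: 11.15
tcp_pos: [464.5, 251.1, 151.5]
eef_rot: [-3.103, 0.492, 0.0]
force: [-0.3, -0.4, -0.4]
finger_gap: 0.5
clock: 11.73
tcp_pos: [465.7, 251.9, 121.3]
eef_rot: [-3.101, 0.489, -0.006]
force: [-5.7, -1.4, 20.1]
finger_gap: 0.4
clock: 12.45
tcp_pos: [464.2, 250.8, 148.7]
eef_rot: [3.101, -0.492, -0.002]
force: [-0.0, -0.3, 0.0]
finger_gap: 0.5
clock: 12.95
tcp_pos: [465.5, 251.6, 121.2]
eef_rot: [-3.102, 0.489, -0.006]
force: [-8.5, -2.8, 28.6]
finger_gap: 0.4
7 ((255.38235473632812, 121.35294342041016), 16.140296936035156) 704.5
8 ((255.38235473632812, 121.35294342041016), 16.140296936035156) 699.0
9 ((256.5555419921875, 122.17778015136719), 16.162687301635742) 708.0
10 ((255.72222900390625, 122.05555725097656), 16.21642303466797) 707.5
```

The pin no longer rises, so it is at its limit. I retreat and check with the fixed cameras.

```bash
python3 -m jog '[0,0,0.016,0,0,0, 0,0,0.02,0,0,0, 0,0,0.03,0,0,0, 0,0,0.03,0,0,0, -0.02,0.026,0,0,0,0, -0.02,0.026,0,0,0,0, -0.02,0.026,0,0,0,0, -0.02,0.026,0,0,0,0]'; python3 -m jog '[-0.02,0.026,0,0,0,0, -0.02,0.026,0,0,0,0, -0.02,0.026,0,0,0,0, -0.02,0.026,0,0,0,0, -0.02,0.026,0,0,0,0, -0.02,0.026,0,0,0,0, 0,0,0,0,0,0, 0,0,0,0,0,0]'
python3 - <<'E'
from plant import *
from h import *
S=get_image('scene');D=get_image('side')
cv2.imwrite('pics/scene11.png',S);cv2.imwrite('pics/side11.png',D)
def c(i,x,y,w=94,h=70): return cv2.resize(i[y-h//2:y+h//2,x-w//2:x+w//2],(390,290),interpolation=2)
cv2.imwrite('pics/crops11.png',np.vstack([np.hstack([c(S,388,160),c(S,240,190)]),np.hstack([c(D,311,300),c(D,397,172)])]))
s=arm.read_state();print(s['clock'],s['tcp_pos'],s['force'])
E
```

```text
clock: 13.67
tcp_pos: [383.5, 355.8, 212.0]
eef_rot: [3.102, -0.494, -0.0]
force: [0.7, 0.7, -0.4]
finger_gap: 0.4
clock: 14.33
tcp_pos: [263.2, 511.9, 211.2]
eef_rot: [3.102, -0.488, -0.0]
force: [0.3, -0.6, 0.1]
finger_gap: 0.3
14.4333 [264.49734531 510.46566268 211.72057982] [ 0.32944522 -0.28841919  1.16168024]
```

View pics/crops11.png

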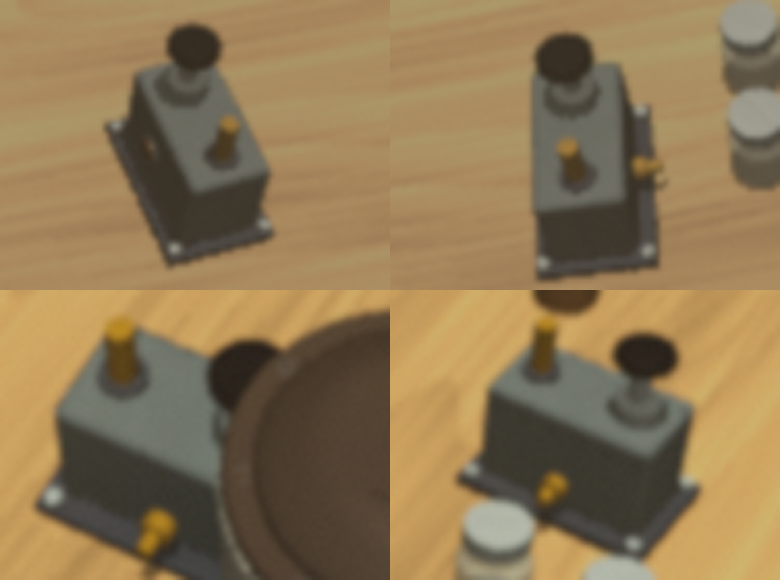

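View pics/side11.png

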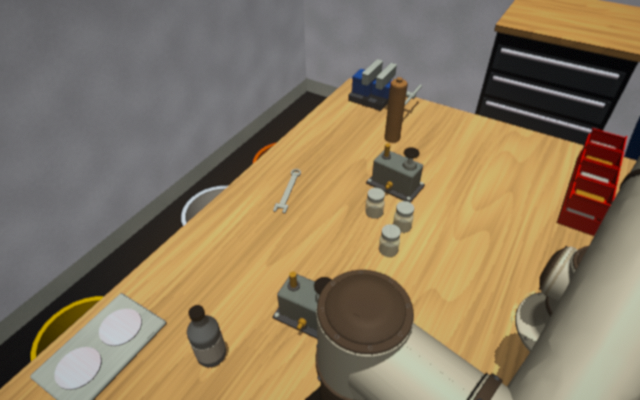

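```bash
python3 - <<'E'
from h import *
print(tri((396.2,154.9),(292.9,273.4)), tri((384+2,0+136) and (387.18,136.33),(323.9,286.3)))
S=cv2.imread('pics/scene11.png');S0=cv2.imread('pics/scene0.png')
print(blob(S,(S.max(2)<62).astype(np.uint8),(388,136),8))
d=cv2.absdiff(S,S0).max(2)
for n,(x,y) in dict(jar=(307,158),wrench=(315,262),bottle=(457,178),cart=(167,225)).items(): print(n,d[y-25:y+25,x-30:x+30].mean(), d[y-25:y+25,x-30:x+30].max())
E
```

```text
(array([538.61741328, 256.05544495, 132.89148562]), np.float64(2.7712191296415742)) (array([463.26747626, 251.00718533, 136.55668507]), np.float64(0.32565135717338894))
(array([387.18390805, 136.33333333]), array([382, 132,  11,  10,  87], dtype=int32))
jar 0.6583333333333333 2
wrench 0.6936666666666667 2
bottle 0.6963333333333334 3
cart 0.7093333333333334 2
```

The pin tip now triangulates to 133 mm (134 mm is fully out). The knob blob matches its starting pixels, and nothing else has moved.

```bash
python3 -c "
from plant import job
print(job.sign_off())"
```

```text
the job is handed in; nothing more can be done
None
```

The left pump was the one with its indicator pin down (pump A). I pumped it with the closed fingertips until its pin stood fully out, left its plunger up, moved the arm clear and handed the job in. No verdict is reported, so the results below come from my own checks.

- **Strokes:** My first touch was about 5 mm off centre and pressed only about 7 mm. I lifted off, corrected it, and made eight full strokes of about 23–24 mm each. The pin rose on the first five and then stopped at its limit; the last three changed nothing.
- **Pump A:** Its pin tip measured about 133 mm above the bench, where 134 mm is fully out. The two camera rays missed each other by 2.8 mm. The knob was back at its starting pixels in the scene view; in the side view the arm partly hid it.
- **Everything else:** The jar, wrench, bottle and cartridge showed no change from the first scene picture. Pump B looked unchanged, with its pin still out and its plunger up.
- **One disagreement:** The rise measured about 6–7 mm per stroke in the wrist view, slightly more than the stated 6 mm. That would explain why five strokes were enough.
- **Limits:** The clock was at about 14.4 s of the 48 s allowed. The highest upward force I read was about 29 N, at the bottom of the last stroke.

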